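# Settle a lopsided flywheel on balancing rollers and nest it light side up

### The job

Lift the flywheel out of its wooden rack, lay its axle gently across the steel rollers of the balancing stand and let go, so that it swings round by itself until its heavy side hangs at the bottom and it is still. Then lift it off without turning it and stand it gently in the orange nest, yellow paint mark still at the top, and leave it there. Do not disturb the other things on the bench.

Things in the scene. Friction and masses are not known exactly. Their poses are not given: they have to be found in the camera images.
- flywheel: Disc, 100 mm diameter, 22 mm thick, black rim, flat silver faces, fixed on a 12 mm steel axle 166 mm long that stands out 72 mm on either side; about 0.5 kg. Origin at the disc's centre, x along the axle (level). Can be pinched from above across its 22 mm thickness, at the top of the rim. Starts with its rim standing in the wooden rack, centre 66 mm above the bench.
- mark (a point): Yellow paint mark on the flywheel's rim (12 mm wide, 20 mm down both faces), on its light side, opposite three dark steel plugs that make the other side heavy. Point on the rim, 50 mm from the disc's centre; z points outward from the centre, x along the axle. Starts 50 to 160 degrees away from the top; a freely turning wheel comes to rest with the mark at the top.
- rack: Wooden storage rack, fixed, 70 x 130 mm, 36 mm high: two V-notched plates (45 degree faces) in which the flywheel's rim stands, disc centre 66 mm above the bench. Origin under its centre on the bench; x along the axle of the wheel.
- stand: Balancing stand, fixed, origin on the bench below roller_seat, same axes; 160 mm long (x), 88 mm wide: two black 20 x 20 mm rails along x, an orange bracket at each end. Inside each bracket, 58 mm from the middle along x, a pair of free steel rollers, 26 mm diameter, 10 mm wide, centres 28 mm apart and 12.8 mm below the resting axle's centre.
- roller_seat (a point): Where the disc's centre lies when the axle rests on all four rollers: 90 mm above the bench; x along the axle, z up. The axle drops between each roller pair if laid within about 8 mm of the middle; the disc then hangs clear between the pairs and, let go, swings to and fro for a few seconds before it is still.
- nest: Orange nest, fixed, origin on the bench below nest_seat, same axes: a 90 x 130 mm dark steel base with two orange V-notched plates (6 mm thick, 15 mm apart along x) whose 45 degree faces touch the rim 45 degrees either side of its lowest point. 60 mm high at most.
- nest_seat (a point): Where the disc's centre lies when its rim is fully seated in the orange nest: 86 mm above the bench; x along the axle, z up. The wheel stands there by itself if set upright within 5 mm along the axle; the rim grips the notch, so the wheel does not turn by itself there.
- tape: Bystander: roll of pale tape, 68 mm across, 24 mm high; origin under its centre.
- spool: Bystander: red empty wire spool, 44 mm across, 32 mm high; origin under its centre.
- driver: Bystander: screwdriver with blue handle, 170 mm long, lying along its x axis.
- screwbox: Bystander: green divided screw tray 80 x 120 x 30 mm; origin under its centre.

How it is judged:
On the way, in this order (a step that is already met when the one before it is completed fails the run):
1. the flywheel's axle is laid on the rollers (horizontal distance between flywheel and roller_seat below 0.012 m and z of flywheel in the frame of roller_seat between -0.004 and 0.004 m and angle between the x axis of flywheel and the x axis of roller_seat, either way round below 0.12 rad), for 0.1 s.
2. let go on the rollers, the wheel has come to rest by itself with the mark at the top (horizontal distance between flywheel and roller_seat below 0.015 m and z of flywheel in the frame of roller_seat between -0.004 and 0.004 m and angle between mark's own z axis and vertical below 0.17 rad and angular speed of flywheel below 0.25 rad/s and linear speed of flywheel below 0.02 m/s and contact force between the fingers and flywheel below 0.1 N), for 0.4 s.
At the end, for the whole second after the job is handed in: The flywheel, released and at rest, is fully seated in the orange nest: disc centre within 12 mm of nest_seat in plan (5 mm across the axle) and 4 mm in height, axle in line with the nest within 8 degrees, yellow mark within 0.2 rad (11 degrees) of straight up (horizontal distance between flywheel and nest_seat below 0.012 m and z of flywheel in the frame of nest_seat between -0.004 and 0.004 m and y of flywheel in the frame of nest_seat between -0.005 and 0.005 m and angle between the x axis of flywheel and the x axis of nest_seat, either way round below 0.15 rad and angle between mark's own z axis and vertical below 0.2 rad and angular speed of flywheel below 0.25 rad/s and linear speed of flywheel below 0.02 m/s and contact force between the fingers and flywheel below 0.1 N); the robot touches nothing.
It fails at once if the tape, spool, screwdriver or screw tray is pushed more than 3 cm from its place (distance of any of tape, spool, driver, screwbox from where it was at the start of the episode above 0.03 m).
It fails at once if the flywheel is dropped from about 1 cm or more (let go and moving faster than 0.4 m/s) (contact force between the fingers and flywheel below 0.1 N and linear speed of flywheel above 0.4 m/s).
It fails at once if the flywheel falls onto the bench or is leaned far over (its axle more than 35 degrees from level) (height (world z) of flywheel below 0.055 m or angle between flywheel's own x axis and vertical below 0.96 rad or angle between flywheel's own x axis and vertical above 2.18 rad).
It also fails if it takes over 59 s, if anything falls off the work surface, if the arm or the gripper's body presses on something with over 40 N, if the wrist force passes 120 N, or if a joint passes its speed limit or range.

### The arm

A 6-joint arm with a two-finger parallel gripper is mounted at the origin on the work surface. World frame = base frame: x ahead of the robot, y to its left, z up, the work surface at z = 0. Lengths are in m, angles in rad, forces in N, time in s.
With the tool pointing down it reaches from about 0.275 to 0.975 m from the base axis. Payload 8.4 kg.
Tool frame: the origin (TCP) lies between the finger pads; the fingertips stand 11 mm ahead of it and the grasp point (between the pads) lies 8 mm behind it (env.tips_ahead is the distance from the TCP to the fingertips, in m); z points along the fingers, y is the line along which they close (so a half turn about z gives the same grasp; the last joint's range is limited). The gripper opens to 92 mm and grips with 3 to 60 N. Pads are 20 mm wide; open, the fingers measure 128 mm over their backs; the gripper's body (75 mm by 189 mm) begins 69 mm behind the grasp point.
Start: joints at [-1.217, 0.353, 1.633, -0, 1.155, -0.002], TCP at [0.218, -0.586, 0.193] pointing down, gripper open.
Joint ranges: [-2.63, 2.63], [-0.92, 2.1], [0.06, 2.66], [-1.3, 4.44], [0, 2.69], [-3.02, 3.02]. Speed limits (rad/s): [2.22, 2.22, 2.79, 3.14, 3.14, 3.14].

### API

Orientations are given as a 3x3 rotation matrix whose columns are the frame's x, y, z axes.
In Python, from cell import env, imaging, nets gives the robot as it stands.
- The arm moves only by the tool jog_arm, never from a script. Its argument "series" is a list of rows, each a list of 5 numbers: the closure, from 0 (fully open) to 1 (shut), then the shift along the tool's x, y, z in m, then the turn about the tool's z in rad. In form: [[gripper, dx, dy, dz, roll], ...]. A call has 1 to 5 rows; each row is the pose to reach, as a shift and turn from the pose commanded when the call began, along the tool's axes at that moment; what a row does not reach only later rows make up. A row lasts 1/12 s, in which the tool goes at most 41.7 mm and 7.16 degrees, less where a joint would pass 70% of its speed; a pose out of reach is approached as far as the arm can. A call with a gripper value outside its range is refused whole. The fingers move at their own pace and stop on an object; "force" is the grip in N (left out, the last holds). Time passes only in rows, so rows that repeat a pose let the fingers close. It gives the time, the measured TCP pose, the force, the opening and the grip force at its end, in the units of the state.
- env.read_state(): the state, without advancing time (a new reading comes with each control period).
- imaging.capture(name): name is "scene" or "top" or "wrist"; returns a dict with "pixels" (384x512x3 uint8, red, green, blue), "fx", "fy", "cx", "cy" (pixels), "rvec" (rotation vector, rad) and "tvec" (3), from world to camera coordinates, as OpenCV has them; the wrist camera has in their place "T_tool_cam" (4x4, takes a point from camera to tool coordinates, whose origin is the TCP and whose axes are the flange's). Camera axes: x right, y down, z forward; pixel columns grow to the right and rows downward; lengths in m; the calibration is good to about 2 mm. A picture is of the moment at which its call begins: read the wrist's pose just before it. There is no depth.
- env.finish_job(): hands the job in; it is judged then, once.
Trained networks look in a picture, given as the dict that the camera call returned (one of the last four; its "shot" number tells which), for a name from the list of things; names that differ only in an ending like _2 or _b are one class to them, and where a whole thing is asked for, a point or a joint stands for the part that bears it (a point fixed in the world has none). Each returns a list of dicts, best first, with "score" (0 to 1); they miss things now and then, are a little off and sometimes report something else, mostly with a low value. They report only what shows in the picture. A call takes as long as a camera call.
- nets.boxes_of(target, picture): "pixel" ([row, column] in pixels, amid what is visible of it).
- nets.regions_of(target, picture): "region" (384x512 bool, what is visible of it) and "pixel" ([row, column] in pixels, amid what is visible of it).
- nets.spot_point(target, picture): "pixel" ([row, column] in pixels: a listed point, or the origin of a listed thing).
The state is a dict: "clock": time; "joint_pos": joint angles; "qvel": joint speeds; "effort": joint torques, N m; "tcp_pos": TCP position; "ee_rot": TCP orientation; "contact_force": force on the tool from outside, world axes, zero at the start; "torque": the same for the moment, N m; "finger_gap": finger opening in m; "grip_force": force on a finger pad.
Only numpy, scipy, OpenCV 4.12 (cv2) and the standard library are available. Lean on these libraries where they do the work, as an engineer would, in place of code of your own. Each camera call takes 0.05 s, during which the arm holds its last target. There are 200 camera calls.

## Working session

There is one attempt and no reset: what is moved stays moved. The work goes in short steps, Python scripts to look and compute and a tool call to move; the robot and the scene stay as the last step left them, time stands still between calls to the robot, and variables do not carry over. Pictures are saved under pics/ and viewed, at most 10 in all, crops included, and the job is handed in when it is done.

Besides the shell and the picture viewer there is one more tool, called after "Request:" by a JSON object that holds its "api" and its "payload", one argument or row to a line. jog_arm: Moves the arm, as the interface text tells. Its arguments: {"type":"object","properties":{"series":{"type":"array"},"force":{"type":"number"}},"required":["series"]}

```bash
mkdir -p pics; ls; cat > h.py <<'E'
import numpy as np, cv2, json
from cell import env, imaging, nets
def P(pic, st=None):
    K=np.array([[pic['fx'],0,pic['cx']],[0,pic['fy'],pic['cy']],[0,0,1]])
    if 'T_tool_cam' in pic:
        st=st or env.read_state()
        T=np.eye(4);T[:3,:3]=np.array(st['ee_rot']);T[:3,3]=st['tcp_pos']
        M=np.linalg.inv(T@np.array(pic['T_tool_cam']))
        return K@M[:3]
    R=cv2.Rodrigues(np.array(pic['rvec'],float))[0]
    return K@np.c_[R,np.array(pic['tvec'],float).reshape(3)]
def tri(Ps,px):
    A=[]
    for p,(r,c) in zip(Ps,px): A+= [c*p[2]-p[0], r*p[2]-p[1]]
    v=np.linalg.svd(np.array(A))[2][-1]; return v[:3]/v[3]
def onz(p,px,z):
    r,c=px
    A=np.array([c*p[2]-p[0], r*p[2]-p[1]])
    return np.r_[np.linalg.solve(A[:,:2],-(A[:,2]*z+A[:,3])),z]
def proj(p,X):
    v=p@np.r_[X,1]; return np.array([v[1],v[0]])/v[2]
def save(n,pic): cv2.imwrite(f'pics/{n}.png',pic['pixels'][:,:,::-1])
E
python3 - <<'E'
from h import *
pp={}
for n in('scene','top'):
    pic=imaging.capture(n); save(n+'0',pic); p=P(pic); pp[n]=p
    for t in('flywheel','mark','rack','stand','roller_seat','nest','nest_seat','tape','spool','driver','screwbox'):
        r=nets.spot_point(t,pic)
        print(n,t,[(np.round(q['pixel']).astype(int).tolist(),round(q['score'],2),np.round(onz(p,q['pixel'],{'flywheel':.066,'roller_seat':.09,'nest_seat':.086}.get(t,0)),3).tolist()) for q in r[:2]])
print(env.read_state(), env.tips_ahead)
a=np.concatenate([cv2.imread(f'pics/{n}0.png') for n in('scene','top')],0)
E
```

```text
pics
scene flywheel [([219, 268], 0.92, [0.598, 0.014, 0.066])]
scene mark [([229, 248], 0.48, [0.557, -0.017, 0.0])]
scene rack [([239, 263], 0.85, [0.596, 0.004, 0.0])]
scene stand [([249, 146], 0.69, [0.528, -0.243, 0.0]), ([186, 347], 0.58, [0.515, 0.26, 0.0])]
scene roller_seat [([221, 144], 0.81, [0.531, -0.231, 0.09])]
scene nest [([184, 343], 0.79, [0.507, 0.255, 0.0])]
scene nest_seat [([157, 350], 0.56, [0.504, 0.26, 0.086]), ([282, 325], 0.49, [0.788, 0.044, 0.086])]
scene tape [([151, 310], 0.78, [0.359, 0.236, 0.0])]
scene spool [([197, 134], 0.84, [0.361, -0.239, 0.0])]
scene driver []
scene screwbox [([335, 214], 0.69, [0.77, -0.163, 0.0])]
top flywheel [([164, 253], 0.83, [0.596, 0.012, 0.066]), ([192, 364], 0.73, [0.53, -0.224, 0.066])]
top mark []
top rack [([170, 255], 0.58, [0.594, 0.008, 0.0])]
top stand [([191, 363], 0.98, [0.538, -0.237, 0.0])]
top roller_seat [([185, 373], 0.74, [0.542, -0.237, 0.09])]
top nest [([210, 144], 0.6, [0.506, 0.266, 0.0])]
top nest_seat [([170, 255], 0.75, [0.58, 0.007, 0.086]), ([209, 138], 0.7, [0.506, 0.257, 0.086])]
top tape [(
[... 305 characters left out ...]
  1.15521668e+00, -2.40498614e-03]), 'qvel': array([ 0.00158505, -0.00023634,  0.00046394,  0.00174837,  0.00060103,
       -0.00057309]), 'effort': array([ 2.58061664e-03, -5.93765402e+01, -3.34576356e+01,  7.01712398e-02,
        1.58253004e-02, -4.75718230e-05]), 'tcp_pos': array([ 0.217712  , -0.58587238,  0.19351663]), 'ee_rot': array([[ 9.37370158e-01,  3.48334878e-01,  1.33319075e-05],
       [ 3.48334878e-01, -9.37370157e-01, -3.56998231e-05],
       [ 6.14386709e-08,  3.81079172e-05, -9.99999999e-01]]), 'contact_force': array([ 0.59824658, -0.03088354,  0.03222253]), 'torque': array([ 0.0469904 , -0.02378427, -0.01949141]), 'grip_force': 0.0, 'finger_gap': 0.09203449195388089} 0.011
```

View pics/scene0.png

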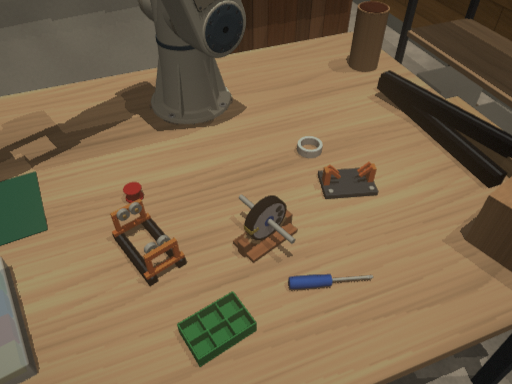

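View pics/top0.png

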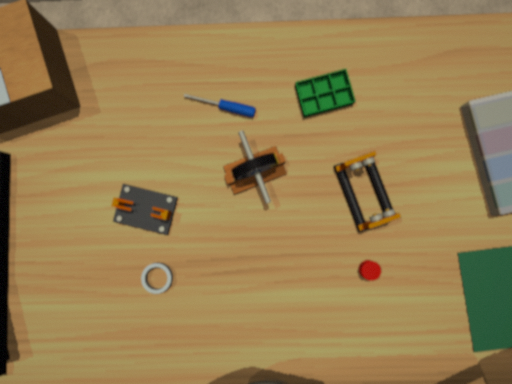

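The scene view shows the wheel in the rack at (219,268), the stand at (221,144) and the nest at (184,345). The top view agrees: wheel (164,255), stand (191,366), nest (210,145). The axle directions all look to be about 18° from world x. I'll tour above the stand, nest and wheel with the wrist camera.

```bash
cat >> h.py <<'E'
def yaw(R): return np.arctan2(R[1][1],R[0][1])   # angle of tool y in world
def plan(goal,psi,g,p=None,y0=None,step=.036,da=.11):
    st=env.read_state(); p=np.array(st['tcp_pos'] if p is None else p); y0=yaw(st['ee_rot']) if y0 is None else y0
    d=np.array(goal)-p; a=(psi-y0+np.pi/2)%np.pi-np.pi/2
    n=int(np.ceil(max(np.linalg.norm(d)/step,abs(a)/da,1)))
    for s in range(0,n,5):
        e=min(s+5,n); ps=p+d*s/n; ys=y0+a*s/n
        X=np.array([-np.sin(ys),np.cos(ys),0])*-1; Y=np.array([np.cos(ys),np.sin(ys),0]); 
        rows=[]
        for k in range(s+1,e+1):
            v=p+d*k/n-ps
            rows.append([g]+[round(float(t),4) for t in(v@X,v@Y,-v[2])]+[round(-a*(k-s)/n,3)])
        print(json.dumps(rows))
E
python3 - <<'E'
from h import *
plan([.533,-.237,.33],.32,0)
print('T',np.round(imaging.capture('wrist')['T_tool_cam'],3))
# check X convention
R=np.array(env.read_state()['ee_rot']);y=yaw(R);print(R[:,0],[np.sin(y),-np.cos(y)])
E
```

```text
[[0, -0.0298, -0.0155, -0.0097, -0.11], [0, -0.0596, -0.031, -0.0195, -0.219], [0, -0.0894, -0.0465, -0.0292, -0.329], [0, -0.1192, -0.0621, -0.039, -0.439], [0, -0.149, -0.0776, -0.0487, -0.548]]
[[0, -0.0335, 0.0023, -0.0097, -0.11], [0, -0.067, 0.0046, -0.0195, -0.219], [0, -0.1005, 0.0069, -0.0292, -0.329], [0, -0.134, 0.0091, -0.039, -0.439], [0, -0.1676, 0.0114, -0.0487, -0.548]]
[[0, -0.0274, 0.0194, -0.0097, -0.11], [0, -0.0548, 0.0388, -0.0195, -0.219], [0, -0.0822, 0.0582, -0.0292, -0.329], [0, -0.1096, 0.0777, -0.039, -0.439]]
T [[ 0.    -0.957 -0.292  0.083]
 [ 1.     0.     0.     0.   ]
 [-0.    -0.292  0.957 -0.191]
 [ 0.     0.     0.     1.   ]]
[ 9.37360575e-01  3.48360663e-01 -2.19600743e-05] [np.float64(-0.9373605760963507), np.float64(-0.3483606613558964)]
```

```bash
sed -i 's/np.cos(ys),0\])\*-1/np.cos(ys),0])/' h.py
```

Request:
{"api": "jog_arm", "payload": {
  "series": [
    [0,0.03,-0.0155,-0.01,-0.11],
    [0,0.06,-0.031,-0.02,-0.22],
    [0,0.09,-0.0465,-0.03,-0.33],
    [0,0.12,-0.062,-0.04,-0.44],
    [0,0.15,-0.0775,-0.05,-0.55]
  ]
}}

```text
clock: 1.67
tcp_pos: [0.3321, -0.4597, 0.244]
ee_rot: [[0.613, 0.79, 0.0], [0.79, -0.613, -0.0], [0.0, 0.0, -1.0]]
contact_force: [0.6, -0.8, -0.4]
finger_gap: 0.0921
grip_force: 0.0
```

Request:
{"api": "jog_arm", "payload": {
  "series": [
    [0,0.0335,0.0023,-0.01,-0.11],
    [0,0.067,0.0046,-0.02,-0.22],
    [0,0.1,0.007,-0.03,-0.33],
    [0,0.134,0.009,-0.04,-0.44],
    [0,0.167,0.0115,-0.05,-0.55]
  ]
}}

```text
clock: 2.08
tcp_pos: [0.4443, -0.3351, 0.2942]
ee_rot: [[0.109, 0.994, 0.0], [0.994, -0.109, -0.0], [-0.0, 0.0, -1.0]]
contact_force: [-0.0, 0.2, 0.1]
finger_gap: 0.0916
grip_force: 0.0
```

Request:
{"api": "jog_arm", "payload": {
  "series": [
    [0,0.0275,0.0195,-0.01,-0.11],
    [0,0.055,0.039,-0.02,-0.22],
    [0,0.082,0.058,-0.03,-0.33],
    [0,0.11,0.078,-0.04,-0.44],
    [0,0.11,0.078,-0.04,-0.44]
  ]
}}

```text
clock: 2.5
tcp_pos: [0.5375, -0.2326, 0.3355]
ee_rot: [[-0.329, 0.944, 0.004], [0.944, 0.329, 0.001], [-0.001, 0.004, -1.0]]
contact_force: [0.2, -0.0, -0.4]
finger_gap: 0.0916
grip_force: 0.0
```

```bash
python3 - <<'E'
from h import *
st=env.read_state(); pic=imaging.capture('wrist'); save('w_stand',pic); p=P(pic,st)
np.savez('stand.npz',p=p)
print(st['tcp_pos'],yaw(st['ee_rot']),st['clock'])
for t,z in(('stand',0),('roller_seat',.09)):
    for q in nets.spot_point(t,pic)[:2]: print(t,q['pixel'],q['score'],onz(p,q['pixel'],z))
plan([.506,.26,.33],.32,0)
E
```

```text
[ 0.53750547 -0.2326346   0.3354952 ] 0.3347854489175661 2.5
stand [157.5, 253.6] 0.67 [ 0.53464292 -0.23806622  0.        ]
roller_seat [165.9, 258.2] 0.69 [ 0.54205719 -0.2343623   0.09      ]
[[0, 0.0342, 0.0095, 0.0002, 0.0], [0, 0.0684, 0.0189, 0.0005, 0.001], [0, 0.1027, 0.0284, 0.0007, 0.001], [0, 0.1369, 0.0378, 0.0009, 0.001], [0, 0.1711, 0.0473, 0.0011, 0.002]]
[[0, 0.0342, 0.0094, 0.0002, 0.0], [0, 0.0685, 0.0188, 0.0005, 0.001], [0, 0.1027, 0.0282, 0.0007, 0.001], [0, 0.1369, 0.0376, 0.0009, 0.001], [0, 0.1712, 0.047, 0.0011, 0.002]]
[[0, 0.0343, 0.0093, 0.0002, 0.0], [0, 0.0685, 0.0187, 0.0005, 0.001], [0, 0.1028, 0.028, 0.0007, 0.001], [0, 0.137, 0.0374, 0.0009, 0.001]]
```

View pics/w_stand.png

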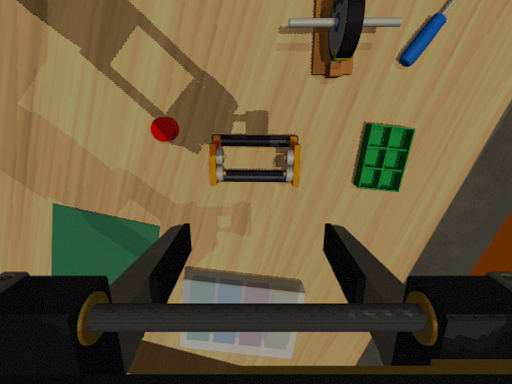

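The wrist view shows the stand level in the picture, with its brackets at columns 214 and 296 and its rollers around row 163. Its axis is therefore about the tool yaw of 0.33. Next is the nest.

Request:
{"api": "jog_arm", "payload": {
  "series": [
    [0,0.034,0.0095,0,0],
    [0,0.068,0.019,0,0],
    [0,0.102,0.0285,0,0],
    [0,0.136,0.038,0,0],
    [0,0.17,0.0475,0,0]
  ]
}}

```text
clock: 3.07
tcp_pos: [0.5229, -0.0601, 0.3329]
ee_rot: [[-0.316, 0.949, -0.001], [0.949, 0.316, -0.0], [0.0, -0.001, -1.0]]
contact_force: [0.4, -0.3, 0.5]
finger_gap: 0.0921
grip_force: 0.0
```

Request:
{"api": "jog_arm", "payload": {
  "series": [
    [0,0.034,0.0095,0,0],
    [0,0.068,0.019,0,0],
    [0,0.102,0.0285,0,0],
    [0,0.136,0.038,0,0],
    [0,0.17,0.0475,0,0]
  ]
}}

```text
clock: 3.48
tcp_pos: [0.5142, 0.1161, 0.3331]
ee_rot: [[-0.316, 0.949, -0.0], [0.949, 0.316, -0.001], [-0.0, -0.001, -1.0]]
contact_force: [-0.2, 0.4, -0.2]
finger_gap: 0.092
grip_force: 0.0
```

Request:
{"api": "jog_arm", "payload": {
  "series": [
    [0,0.034,0.0095,0,0],
    [0,0.068,0.019,0,0],
    [0,0.102,0.0285,0,0],
    [0,0.137,0.037,0,0],
    [0,0.137,0.037,0,0]
  ]
}}

```text
clock: 3.9
tcp_pos: [0.5057, 0.2613, 0.3327]
ee_rot: [[-0.319, 0.948, -0.001], [0.948, 0.319, 0.001], [0.002, -0.001, -1.0]]
contact_force: [-0.2, -0.6, 0.2]
finger_gap: 0.0919
grip_force: 0.0
```

```bash
python3 - <<'E'
from h import *
st=env.read_state(); pic=imaging.capture('wrist'); save('w_nest',pic); p=P(pic,st)
np.savez('nest.npz',p=p)
print(st['tcp_pos'],yaw(st['ee_rot']),st['clock'])
for t,z in(('nest',0),('nest_seat',.086)):
    for q in nets.spot_point(t,pic)[:2]: print(t,q['pixel'],q['score'],onz(p,q['pixel'],z))
plan([.598,.013,.33],.32,0)
# stand: axis from its mask
im=cv2.imread('pics/w_stand.png'); ps=np.load('stand.npz')['p']
def blobs(im,box,lo,hi):
    r0,r1,c0,c1=box; h=cv2.cvtColor(im,cv2.COLOR_BGR2HSV)[r0:r1,c0:c1]
    m=cv2.inRange(h,lo,hi); n,l,s,c=cv2.connectedComponentsWithStats(m)
    return [(s[i,4],c[i][1]+r0,c[i][0]+c0) for i in range(1,n) if s[i,4]>15]
for b in blobs(im,(120,200,195,315),(8,150,60),(28,255,255)): print('or',b,onz(ps,b[1:],.08))
for b in blobs(im,(120,200,195,315),(0,0,0),(180,255,60)): print('dk',b,onz(ps,b[1:],.0))
for b in blobs(im,(140,185,205,305),(0,0,90),(180,40,255)): print('gr',b,onz(ps,b[1:],.085))
E
```

```text
[0.50568907 0.26129025 0.33265142] 0.3250748126544912 3.9
nest [159.4, 261.2] 0.78 [0.51605951 0.25786499 0.        ]
nest_seat [164.6, 260.6] 0.68 [0.51200504 0.26284775 0.086     ]
nest_seat [292.7, 254.9] 0.4 [0.58152012 0.02601827 0.086     ]
[[0, -0.0325, 0.0012, 0.0004, 0.0], [0, -0.065, 0.0024, 0.0007, 0.001], [0, -0.0975, 0.0036, 0.0011, 0.001], [0, -0.13, 0.0047, 0.0015, 0.002], [0, -0.1625, 0.0059, 0.0018, 0.002]]
[[0, -0.0325, 0.0013, 0.0004, 0.0], [0, -0.065, 0.0025, 0.0007, 0.001], [0, -0.0975, 0.0038, 0.0011, 0.001]]
or (np.int32(397), np.float64(158.46347607052897), np.float64(213.63979848866498)) [ 0.46883191 -0.24865007  0.08      ]
or (np.int32(382), np.float64(160.16492146596858), np.float64(295.12041884816756)) [ 0.59762672 -0.20689464  0.08      ]
dk (np.int32(768), np.float64(140.06119791666666), np.float64(254.61458333333334)) [ 0.5255366  -0.20564119  0.        ]
dk (np.int32(607), np.float64(175.31136738056014), np.float64(255.41186161449752)) [ 0.54967138 -0.270614    0.        ]
gr (np.int32(85), np.float64(157.31764705882352), np.float64(289.5764705882353)) [ 0.58632126 -0.20491581  0.085     ]
gr (np.int32(62), np.float64(158.20967741935485), np.float64(219.01612903225805)) [ 0.47749823 -0.24430087  0.085     ]
gr (np.int32(78), np.float64(172.84615384615384), np.float64(219.51282051282053)) [ 0.48539716 -0.26751638  0.085     ]
gr (np.int32(78), np.float64(173.8974358974359), np.float64(288.8076923076923)) [ 0.59518662 -0.2312796   0.085     ]
```

View pics/w_nest.png

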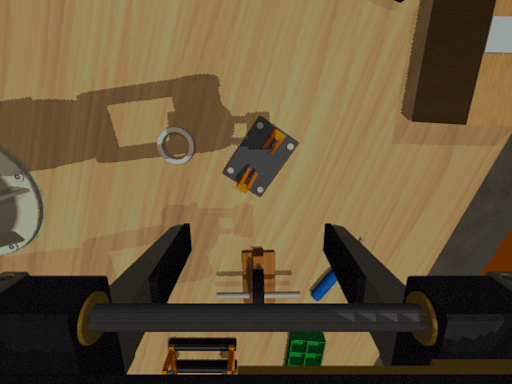

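The nest is at (160,260), with orange plates at (140,273) and (180,246). Its axle direction is turned about −0.26 rad in world. I'll measure its blobs and go to the wheel.

Request:
{"api": "jog_arm", "payload": {
  "series": [
    [0,-0.0325,0.001,0,0],
    [0,-0.065,0.0025,0,0],
    [0,-0.0975,0.0035,0,0],
    [0,-0.13,0.0045,0,0],
    [0,-0.1625,0.006,0,0]
  ]
}}

```text
clock: 4.47
tcp_pos: [0.5638, 0.1018, 0.3336]
ee_rot: [[-0.317, 0.949, 0.0], [0.949, 0.317, -0.001], [-0.001, -0.0, -1.0]]
contact_force: [0.4, 0.5, 0.4]
finger_gap: 0.092
grip_force: 0.0
```

Request:
{"api": "jog_arm", "payload": {
  "series": [
    [0,-0.0325,0.001,0,0],
    [0,-0.065,0.0025,0,0],
    [0,-0.0975,0.004,0,0],
    [0,-0.0975,0.004,0,0],
    [0,-0.0975,0.004,0,0]
  ]
}}

```text
clock: 4.88
tcp_pos: [0.5985, 0.0111, 0.3332]
ee_rot: [[-0.314, 0.949, -0.001], [0.949, 0.314, -0.0], [-0.0, -0.001, -1.0]]
contact_force: [-0.2, 1.3, -0.8]
finger_gap: 0.0917
grip_force: 0.0
```

```bash
cat >> h.py <<'E'
def blobs(im,box,lo,hi,a=15):
    r0,r1,c0,c1=box; h=cv2.cvtColor(im,cv2.COLOR_BGR2HSV)[r0:r1,c0:c1]
    m=cv2.inRange(h,lo,hi); n,l,s,c=cv2.connectedComponentsWithStats(m)
    return [(s[i,4],c[i][1]+r0,c[i][0]+c0) for i in range(1,n) if s[i,4]>a]
E
python3 - <<'E'
from h import *
im=cv2.imread('pics/w_nest.png'); pn=np.load('nest.npz')['p']
for b in blobs(im,(110,205,220,300),(5,150,60),(28,255,255)): print('or',b,onz(pn,b[1:],.05))
for b in blobs(im,(110,205,215,305),(0,0,0),(180,255,75),100): print('dk',b,onz(pn,b[1:],.0))
st=env.read_state(); pic=imaging.capture('wrist'); save('w_fly',pic); p=P(pic,st)
np.savez('fly.npz',p=p)
print(st['tcp_pos'],yaw(st['ee_rot']),st['clock'])
for t,z in(('flywheel',0.066),('mark',.08),('rack',.0)):
    for q in nets.spot_point(t,pic)[:2]: print(t,q['pixel'],q['score'],onz(p,q['pixel'],z))
E
```

```text
or (np.int32(237), np.float64(139.13080168776372), np.float64(274.54430379746833)) [0.5230333  0.30630262 0.05      ]
or (np.int32(259), np.float64(181.1930501930502), np.float64(245.83397683397683)) [0.4991783  0.21933462 0.05      ]
dk (np.int32(2551), np.float64(155.6468051744414), np.float64(259.11956095648765)) [0.5098579  0.26350733 0.        ]
[0.59845361 0.01108337 0.33322206] 0.31935973454976163 4.8833
flywheel [160.8, 250.0] 0.58 [0.587119   0.00902802 0.066     ]
rack [155.4, 257.6] 0.62 [0.59988429 0.01209827 0.        ]
```

View pics/w_fly.png

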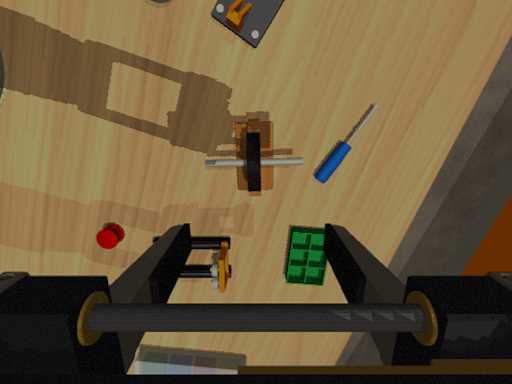

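The wheel is seen from above. Its axle ends are near (163,207) and (160,302), and the rim spans columns 246–261. I'll fit the axle and rim now and descend.

```bash
python3 - <<'E'
from h import *
im=cv2.imread('pics/w_fly.png'); p=np.load('fly.npz')['p']
h=cv2.cvtColor(im,cv2.COLOR_BGR2HSV)
m=cv2.inRange(h,(0,0,120),(180,45,255)); m[:150]=0;m[175:]=0;m[:,:200]=0;m[:,310:]=0
r,c=np.nonzero(m); k=np.polyfit(c,r,1); print(len(r),c.min(),c.max(),k)
a=onz(p,[np.polyval(k,c.min()),c.min()],.066);b=onz(p,[np.polyval(k,c.max()),c.max()],.066)
print(a,b,np.linalg.norm(b-a),(a+b)/2,np.arctan2(*(b-a)[1::-1]))
d=cv2.inRange(h,(0,0,0),(180,255,55)); d[:125]=0;d[196:]=0;d[:,:240]=0;d[:,270:]=0
r,c=np.nonzero(d); print('disc',np.median(c),c.min(),c.max(),r.min(),r.max())
mid=onz(p,[np.median(r),np.median(c)],.1); print(mid)
# second view check of height: same axle ends from the nest picture / scene
sc=imaging.capture('scene'); tp=imaging.capture('top'); 
c=(a+b)/2
for n,q in(('scene',sc),('top',tp)): print(n,proj(P(q),c),[s['pixel'] for s in nets.spot_point('flywheel',q)[:1]])
px=[nets.spot_point('flywheel',q)[0]['pixel'] for q in(sc,tp)]
print('tri',tri([P(sc),P(tp)],px))
for t in('mark',): print([(x['pixel'],x['score']) for x in nets.spot_point(t,sc)])
G=[c[0],c[1],.16]
plan(G,.34,.5)
E
```

```text
343 206 302 [-3.01204138e-02  1.69952545e+02]
[ 0.51710728 -0.01953365  0.066     ] [0.67144801 0.03686715 0.066     ] 0.1643231923215705 [0.59427765 0.00866675 0.066     ] 0.350354646256172
disc 253.0 240 260 132 190
[0.59069042 0.01621123 0.1       ]
scene [218.40965883 265.59622909] [[221.2, 265.4]]
top [165.2171405  254.50417009] [[166.0, 252.5]]
tri [0.59348235 0.01114132 0.05545605]
[([230.1, 249.2], 0.53)]
[[0.5, -0.0009, -0.0013, 0.0347, -0.003], [0.5, -0.0019, -0.0025, 0.0694, -0.006], [0.5, -0.0028, -0.0038, 0.1041, -0.009], [0.5, -0.0038, -0.005, 0.1388, -0.011], [0.5, -0.0047, -0.0063, 0.1735, -0.014]]
```

Request:
{"api": "jog_arm", "payload": {
  "series": [
    [0.5,-0.001,-0.0015,0.035,-0.006],
    [0.5,-0.002,-0.0025,0.07,-0.012],
    [0.5,-0.003,-0.004,0.105,-0.018],
    [0.5,-0.004,-0.005,0.14,-0.024],
    [0.5,-0.005,-0.0065,0.174,-0.027]
  ],
  "force": 40
}}

```text
clock: 5.85
tcp_pos: [0.594, 0.0081, 0.158]
ee_rot: [[-0.345, 0.938, 0.0], [0.938, 0.345, 0.0], [-0.0, 0.0, -1.0]]
contact_force: [0.7, -0.1, 0.6]
finger_gap: 0.0608
grip_force: 0.0
```

```bash
python3 - <<'E'
from h import *
st=env.read_state(); pic=imaging.capture('wrist'); save('w_fly2',pic); p=P(pic,st)
print(st['tcp_pos'],yaw(st['ee_rot']),st['finger_gap'])
print([(q['pixel'],q['score'],onz(p,q['pixel'],.066)) for q in nets.spot_point('flywheel',pic)[:2]])
plan([.5943,.0087,.096],.35,.5,step=.02)
E
```

```text
[0.59402307 0.00805019 0.15804355] 0.35275085470841644 0.06082714389068443
[([188.7, 252.6], 0.88, array([0.58954548, 0.00851735, 0.066     ]))]
[[0.5, -0.0002, 0.0014, 0.0195, 0.001], [0.5, -0.0004, 0.0028, 0.0389, 0.002], [0.5, -0.0006, 0.0041, 0.0584, 0.002]]
```

View pics/w_fly2.png

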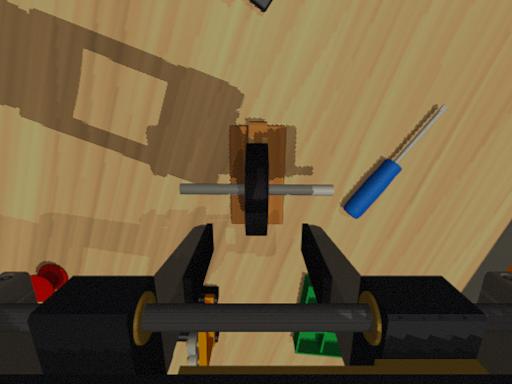

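The wheel sits centred between the fingers: axle at row 189, columns 180–333, level.

```bash
python3 - <<'E'
from h import *
st=env.read_state(); pic=imaging.capture('wrist'); p=P(pic,st)
c=onz(p,[189,256.5],.066); print(c,onz(p,[189,180.],.066)-onz(p,[189,333.],.066),st['tcp_pos'])
plan([c[0],c[1],.096],.35,.5,step=.02)
E
```

```text
[0.58860387 0.01045011 0.066     ] [-0.15410117 -0.05717206  0.        ] [0.59020386 0.00786784 0.15437203]
[[0.5, 0.0009, -0.0007, 0.0154, 0.001], [0.5, 0.0018, -0.0014, 0.0308, 0.001], [0.5, 0.0027, -0.0021, 0.0463, 0.002], [0.5, 0.0037, -0.0027, 0.0617, 0.002]]
```

Request:
{"api": "jog_arm", "payload": {
  "series": [
    [0.5,0.001,0,0.02,0],
    [0.5,0.002,0,0.04,0],
    [0.5,0.003,0,0.058,0],
    [0.9,0.003,0,0.058,0],
    [0.9,0.003,0,0.058,0]
  ],
  "force": 40
}}

```text
clock: 6.42
tcp_pos: [0.5943, 0.0109, 0.1033]
ee_rot: [[-0.345, 0.939, 0.001], [0.939, 0.345, 0.0], [-0.0, 0.001, -1.0]]
contact_force: [0.0, -0.5, 0.1]
finger_gap: 0.0347
grip_force: 0.0
```

Request:
{"api": "jog_arm", "payload": {
  "series": [
    [0.9,0,0,0,0],
    [0.9,0,0,0,0],
    [0.9,0,0,0,0],
    [0.9,0,0,0,0],
    [0.9,0,0,0,0]
  ]
}}

```text
clock: 6.83
tcp_pos: [0.5935, 0.0107, 0.1021]
ee_rot: [[-0.345, 0.939, 0.001], [0.939, 0.345, 0.0], [-0.0, 0.001, -1.0]]
contact_force: [-0.4, 1.1, -0.4]
finger_gap: 0.0092
grip_force: 0.0
```

```bash
python3 - <<'E'
from h import *
st=env.read_state();print(st['tcp_pos'],yaw(st['ee_rot']),st['grip_force'],st['finger_gap'])
E
```

```text
[0.5935473  0.0106564  0.10214931] 0.35199041212339094 0.0 0.009171724742358073
```

```bash
python3 - <<'E'
from h import *
st=env.read_state(); pic=imaging.capture('wrist'); save('w_g',pic); p=P(pic,st)
print('tip',proj(p,np.array(st['tcp_pos'])-[0,0,.011]),proj(p,[.592,.0106,.066]))
R=np.array(st['ee_rot'])
p2=np.array(pic['T_tool_cam']);print(p2)
sc=imaging.capture('scene'); save('sc1',sc); print(proj(P(sc),st['tcp_pos']))
im=np.concatenate([cv2.imread('pics/w_g.png')[100:,100:420],cv2.resize(cv2.imread('pics/sc1.png')[130:280,200:340],(280,300))[:284]],1)
cv2.imwrite('pics/cmb.png',im)
E
```

```text
tip [218.72976892 256.11873666] [207.49917133 254.52779544]
[[ 4.45482938e-04 -9.56461570e-01 -2.91857956e-01  8.26027576e-02]
 [ 9.99999897e-01  4.51086822e-04  4.80907978e-05  6.23700335e-04]
 [ 8.56562777e-05 -2.91857947e-01  9.56461673e-01 -1.90932523e-01]
 [ 0.00000000e+00  0.00000000e+00  0.00000000e+00  1.00000000e+00]]
[206.16898958 266.63241656]
```

View pics/cmb.png

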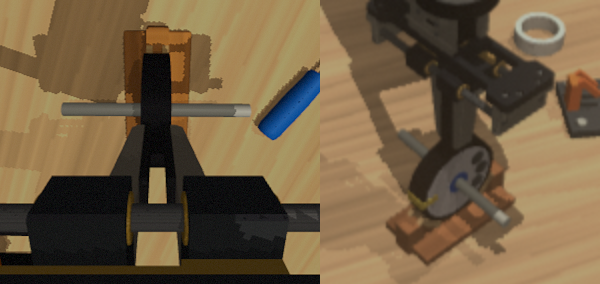

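```bash
python3 - <<'E'
from h import *
a=cv2.imread('pics/sc1.png')[165:260,222:317]; a=cv2.resize(a,(400,400),interpolation=cv2.INTER_CUBIC)
b=cv2.imread('pics/w_g.png')[140:300,176:336]; b=cv2.resize(b,(400,400),interpolation=cv2.INTER_CUBIC)
cv2.imwrite('pics/cmb2.png',np.concatenate([a,b],1))
st=env.read_state(); R=np.array(st['ee_rot']); t=np.array(st['tcp_pos']); print(t)
K=imaging.capture('scene'); p=P(K)
for v in([0,0,.011],[.01,.02,.011],[-.01,.02,.011],[0,0,-.06]): print(v,proj(p,t+R@np.array(v)))
E
```

```text
[0.59329907 0.01066507 0.10174342]
[0, 0, 0.011] [209.86343211 266.49781597]
[0.01, 0.02, 0.011] [212.88186069 276.69172765]
[-0.01, 0.02, 0.011] [217.73200598 269.51341362]
[0, 0, -0.06] [185.1554394 267.1025003]
```

View pics/cmb2.png

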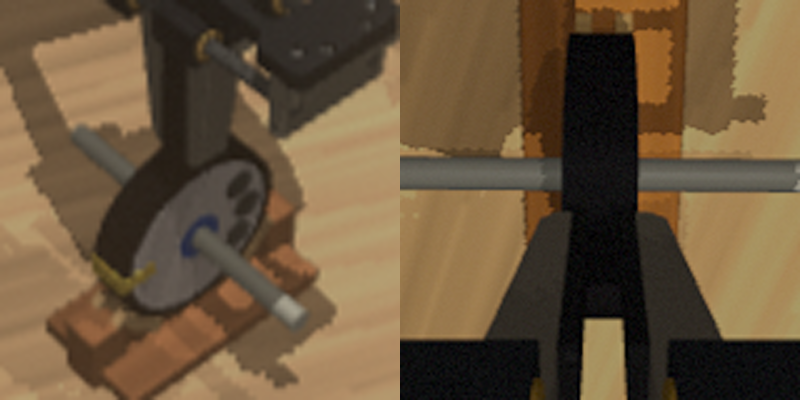

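The scene crop shows the fingertips only reaching the top of the rim, near (204,272), rather than straddling it. I'll check the fingertip geometry with the wrist pictures.

```bash
python3 - <<'E'
from h import *
st=env.read_state(); pic=imaging.capture('wrist'); p=P(pic,st); print(pic['fx'],st['clock'],st['tcp_pos'],st['contact_force'],st['effort'][:3])
R=np.array(st['ee_rot']); t=np.array(st['tcp_pos'])
for z in(.011,0,-.011,-.02): print(z,[np.round(proj(p,t+R@np.array([x,.046,z])),1).tolist() for x in(.01,-.01)],proj(p,t+R@np.array([0.01,.0046,z])))
im=cv2.imread('pics/w_stand.png')
g=cv2.cvtColor(im,cv2.COLOR_BGR2GRAY)
for r in(222,226,230,236,245): print(r,''.join('#' if v<75 else '.' for v in g[r,150:370:2]))
E
```

```text
270.41207576790003 6.9833 [0.59319833 0.01065922 0.10161738] [-0.49617155 -0.03897497 -0.17038589] [ 3.87351784e-04 -5.85356820e+01 -2.88662106e+01]
0.011 [[207.0, 314.2], [230.2, 312.6]] [207.00864618 261.92838983]
0 [[212.0, 317.1], [236.1, 315.4]] [211.95256582 262.18512114]
-0.011 [[217.5, 320.4], [242.7, 318.5]] [217.43469909 262.46980118]
-0.02 [[222.4, 323.3], [248.7, 321.3]] [222.38467669 262.72684706]
222 ..............................................................................................................
226 #####.......########....................................................................########..............
230 .####....###########....................................................................###########...........
236 ####..###############..................................................................###############........
245 #####################..................................................................####################...
```

Request:
{"api": "jog_arm", "payload": {
  "series": [
    [0.5,0,0,-0.01,0],
    [0.5,0,0,-0.01,0],
    [0.5,0,0,-0.01,0],
    [0.5,0,0,-0.01,0],
    [0.5,0,0,0,0]
  ]
}}

```text
clock: 7.45
tcp_pos: [0.5945, 0.0107, 0.1028]
ee_rot: [[-0.345, 0.939, 0.003], [0.939, 0.345, 0.0], [-0.001, 0.003, -1.0]]
contact_force: [0.6, -0.7, -0.6]
finger_gap: 0.0406
grip_force: 0.0
```

Request:
{"api": "jog_arm", "payload": {
  "series": [
    [0.5,0,0,0.008,0],
    [0.5,0,0,0.014,0],
    [0.5,0,0,0.02,0],
    [0.5,0,0,0.02,0]
  ]
}}

```text
clock: 7.78
tcp_pos: [0.592, 0.0106, 0.0795]
ee_rot: [[-0.345, 0.939, -0.003], [0.939, 0.345, -0.0], [0.001, -0.003, -1.0]]
contact_force: [0.3, -0.4, 0.2]
finger_gap: 0.0462
grip_force: 0.0
```

Request:
{"api": "jog_arm", "payload": {
  "series": [
    [0.9,0,0,0,0],
    [0.9,0,0,0,0],
    [0.9,0,0,0,0],
    [0.9,0,0,0,0],
    [0.9,0,0,0,0]
  ],
  "force": 15
}}

```text
clock: 8.2
tcp_pos: [0.5934, 0.0106, 0.0818]
ee_rot: [[-0.345, 0.939, 0.001], [0.939, 0.345, -0.0], [-0.0, 0.001, -1.0]]
contact_force: [-0.9, 0.2, 1.7]
finger_gap: 0.0219
grip_force: 15.0
```

Gripped (gap 21.9 mm). Firm up and lift.

Request:
{"api": "jog_arm", "payload": {
  "series": [
    [0.9,0,0,0,0],
    [0.9,0,0,0,0],
    [0.9,0,0,-0.01,0],
    [0.9,0,0,-0.025,0],
    [0.9,0,0,-0.045,0]
  ],
  "force": 45
}}

```text
clock: 8.62
tcp_pos: [0.5915, 0.0106, 0.1257]
ee_rot: [[-0.345, 0.939, -0.004], [0.939, 0.345, -0.0], [0.001, -0.004, -1.0]]
contact_force: [-0.2, 0.3, -3.2]
finger_gap: 0.0214
grip_force: 45.0
```

Request:
{"api": "jog_arm", "payload": {
  "series": [
    [0.9,0,0,-0.02,0],
    [0.9,0,0,-0.04,0],
    [0.9,0,0,-0.05,0],
    [0.9,0,0,-0.05,0]
  ]
}}

```text
clock: 8.95
tcp_pos: [0.5945, 0.0107, 0.179]
ee_rot: [[-0.345, 0.939, 0.004], [0.939, 0.345, 0.0], [-0.001, 0.003, -1.0]]
contact_force: [0.8, -0.0, -4.6]
finger_gap: 0.0214
grip_force: 45.0
```

```bash
python3 - <<'E'
from h import *
st=env.read_state(); pic=imaging.capture('wrist'); save('w_held',pic); p=P(pic,st); t=np.array(st['tcp_pos'])
print(t,yaw(st['ee_rot']),st['finger_gap'],st['grip_force'],st['clock'],st['contact_force'])
im=pic['pixels'][:,:,::-1].copy(); h=cv2.cvtColor(im,cv2.COLOR_BGR2HSV)
m=cv2.inRange(h,(0,0,100),(180,45,255)); m[:170]=0;m[230:]=0
n,l,s,c=cv2.connectedComponentsWithStats(m)
print([(s[i].tolist(),np.round(c[i]).tolist()) for i in range(1,n) if s[i,4]>80])
z=t[2]-.016
print('pred tcp axle',proj(p,[t[0],t[1],z]))
plan([.5365,-.237,.175],.333,.9)
E
```

```text
[0.59446999 0.01070127 0.17897165] 0.35196571000606425 0.021403915820771783 44.962477684020996 8.95 [ 0.75135971 -0.03919439 -4.63334172]
[([275, 213, 85, 12, 649], [320.0, 218.0]), ([154, 216, 77, 7, 429], [189.0, 219.0])]
pred tcp axle [216.39798814 256.08062268]
[[0.9, -0.0266, -0.0174, 0.0003, 0.002], [0.9, -0.0532, -0.0347, 0.0006, 0.005], [0.9, -0.0798, -0.0521, 0.0009, 0.007], [0.9, -0.1064, -0.0695, 0.0011, 0.009], [0.9, -0.133, -0.0869, 0.0014, 0.012]]
[[0.9, -0.0268, -0.0171, 0.0003, 0.002], [0.9, -0.0536, -0.0341, 0.0006, 0.005], [0.9, -0.0804, -0.0512, 0.0009, 0.007]]
```

Request:
{"api": "jog_arm", "payload": {
  "series": [
    [0.9,-0.02,-0.013,0,0.002],
    [0.9,-0.045,-0.029,0,0.005],
    [0.9,-0.075,-0.049,0,0.007],
    [0.9,-0.105,-0.068,0,0.009],
    [0.9,-0.133,-0.087,0,0.012]
  ]
}}

```text
clock: 9.42
tcp_pos: [0.5558, -0.1453, 0.1747]
ee_rot: [[-0.334, 0.943, -0.003], [0.943, 0.334, 0.001], [0.001, -0.002, -1.0]]
contact_force: [0.3, -0.1, -3.6]
finger_gap: 0.0218
grip_force: 45.0
```

Request:
{"api": "jog_arm", "payload": {
  "series": [
    [0.9,-0.027,-0.017,0,0.002],
    [0.9,-0.05,-0.032,0,0.005],
    [0.9,-0.07,-0.044,0,0.007],
    [0.9,-0.08,-0.051,0,0.007],
    [0.9,-0.08,-0.051,0,0.007]
  ]
}}

```text
clock: 9.83
tcp_pos: [0.5345, -0.2385, 0.175]
ee_rot: [[-0.325, 0.946, -0.002], [0.946, 0.325, 0.0], [0.001, -0.002, -1.0]]
contact_force: [0.7, -0.9, -5.3]
finger_gap: 0.0214
grip_force: 45.0
```

```bash
python3 - <<'E'
from h import *
imaging.capture('top')
st=env.read_state(); pic=imaging.capture('wrist'); save('w_over',pic); p=P(pic,st); t=np.array(st['tcp_pos'])
print(t,yaw(st['ee_rot']),st['finger_gap'],st['clock'])
ps=np.load('stand.npz')['p']
im=cv2.imread('pics/w_over.png')
for b in blobs(im,(100,300,60,450),(5,130,50),(28,255,255),60): print('or',b,onz(p,b[1:],.08))
h=cv2.cvtColor(im,cv2.COLOR_BGR2HSV)
m=cv2.inRange(h,(0,0,100),(180,45,255)); m[:170]=0;m[240:]=0
n,l,s,c=cv2.connectedComponentsWithStats(m)
print([(s[i].tolist(),np.round(c[i]).tolist()) for i in range(1,n) if s[i,4]>40])
print('pred tcp axle',proj(p,[t[0],t[1],t[2]-.016]))
for n in('top','scene'):
    q=imaging.capture(n); save(n+'_over',q)
    print(n,[(x['pixel'],x['score']) for x in nets.spot_point('roller_seat',q)[:1]], proj(P(q),[.5365,-.237,.09]))
E
```

```text
[ 0.53497419 -0.23698208  0.17518705] 0.3310825000301264 0.021478460699896087 9.8833
or (np.int32(4209), np.float64(144.67474459491567), np.float64(192.5055832739368)) [ 0.455538   -0.21226872  0.08      ]
or (np.int32(262), np.float64(116.77862595419847), np.float64(114.70610687022901)) [ 0.37322866 -0.21083795  0.08      ]
or (np.int32(378), np.float64(126.71957671957672), np.float64(240.75132275132276)) [ 0.49773164 -0.17838247  0.08      ]
or (np.int32(365), np.float64(133.85205479452054), np.float64(275.64109589041095)) [ 0.53414706 -0.17344287  0.08      ]
or (np.int32(88), np.float64(141.48863636363637), np.float64(410.8636363636364)) [ 0.67031347 -0.13480997  0.08      ]
or (np.int32(1372), np.float64(173.884110787172), np.float64(307.85131195335276)) [ 0.58169789 -0.20191807  0.08      ]
or (np.int32(109), np.float64(176.88990825688074), np.float64(401.7522935779817)) [ 0.67923356 -0.17183217  0.08      ]
[([199, 170, 9, 14, 110], [203.0, 176.0]), ([309, 170, 9, 15, 119], [313.0, 177.0]), ([306, 193, 10, 18, 141], [311.0, 203.0]), ([200, 194, 10, 17, 141], [204.0, 203.0]), ([275, 213, 85, 12, 825], [318.0, 219.0]), ([154, 214, 80, 10, 648], [190.0, 219.0])]
pred tcp axle [216.46019479 256.17038841]
top [([187.4, 374.1], 0.72)] [187.78061388 373.30658955]
scene [([221.7, 141.6], 0.61)] [223.65761305 141.46912657]
```

View pics/w_over.png

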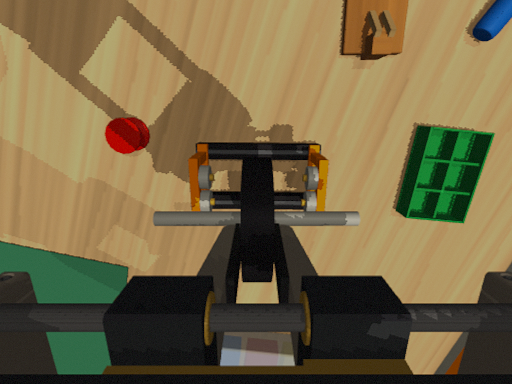

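The rollers are at (176,203), (177,313), (203,311) and (203,204), and the held axle is at row 219. I'll compute the seat and descend.

```bash
python3 - <<'E'
from h import *
st=env.read_state(); pic=imaging.capture('wrist'); p=P(pic,st); t=np.array(st['tcp_pos']); save('w_over2',pic)
im=cv2.imread('pics/w_over2.png'); h=cv2.cvtColor(im,cv2.COLOR_BGR2HSV)
m=cv2.inRange(h,(0,0,100),(180,45,255)); m[:165]=0;m[212:]=0;m[:,:190]=0;m[:,325:]=0
n,l,s,c=cv2.connectedComponentsWithStats(m)
b=[c[i][::-1] for i in range(1,n) if s[i,4]>60]; print(np.round(b,1).tolist())
for z in(.077,.083):
    q=np.array([onz(p,x,z) for x in b]); print(z,q.mean(0))
    R=np.array(st['ee_rot']); print(np.round((q-t)@R,4)[:,:2].tolist())
print('tcp',t,yaw(st['ee_rot']))
a=onz(p,[218.8,257],t[2]-.016); print('axle',a,(a-t)@np.array(st['ee_rot']))
E
```

```text
[[177.4, 311.2], [176.7, 201.5], [203.1, 309.1], [203.1, 202.9]]
0.077 [ 0.53658483 -0.23718967  0.077     ]
[[0.0129, 0.0604], [0.0137, -0.0604], [-0.0169, 0.0598], [-0.017, -0.0606]]
0.083 [ 0.53602951 -0.23553736  0.083     ]
[[0.0143, 0.0592], [0.0151, -0.0591], [-0.0149, 0.0586], [-0.015, -0.0593]]
tcp [ 0.53617728 -0.23543468  0.1762311 ] 0.334310305830686
axle [ 0.53752388 -0.23717422  0.1602311 ] [-0.00209327  0.00070405  0.01599881]
```

Request:
{"api": "jog_arm", "payload": {
  "series": [
    [0.9,0.001,0,0.018,0],
    [0.9,0.002,0,0.036,0],
    [0.9,0.002,0,0.052,0],
    [0.9,0.002,0,0.062,0],
    [0.9,0.002,0,0.062,0]
  ]
}}

```text
clock: 10.6
tcp_pos: [0.5341, -0.2336, 0.1124]
ee_rot: [[-0.328, 0.945, -0.003], [0.945, 0.328, 0.001], [0.002, -0.003, -1.0]]
contact_force: [-0.0, -0.7, -4.1]
finger_gap: 0.0216
grip_force: 45.0
```

Request:
{"api": "jog_arm", "payload": {
  "series": [
    [0.9,0,0,0.001,0],
    [0.9,0,0,0.002,0],
    [0.9,0,0,0.003,0],
    [0.9,0,0,0.004,0],
    [0.9,0,0,0.004,0]
  ]
}}

```text
clock: 11.02
tcp_pos: [0.5356, -0.2348, 0.1109]
ee_rot: [[-0.327, 0.945, 0.001], [0.945, 0.327, -0.0], [-0.0, 0.001, -1.0]]
contact_force: [-0.1, 0.3, -4.9]
finger_gap: 0.0215
grip_force: 45.0
```

```bash
python3 - <<'E'
from h import *
for i in range(3):
    st=env.read_state(); print(st['tcp_pos'],st['contact_force'],st['torque'],st['clock']); pic=imaging.capture('wrist')
im=pic['pixels'][:,:,::-1].copy(); h=cv2.cvtColor(im,cv2.COLOR_BGR2HSV)
m=cv2.inRange(h,(0,0,100),(180,45,255)); m[:165]=0;m[250:]=0;m[:,:140]=0;m[:,380:]=0
n,l,s,c=cv2.connectedComponentsWithStats(m)
print([(s[i].tolist(),np.round(c[i]).tolist()) for i in range(1,n) if s[i,4]>40])
E
```

```text
[ 0.53556347 -0.23483565  0.11089352] [-0.12583595  0.28961001 -4.94911566] [-0.07212221 -0.10098627  0.05652632] 11.0167
[ 0.5355305  -0.23483846  0.11085482] [-0.77084975  0.34474777 -4.10085611] [-0.08346593 -0.06087063  0.01511006] 11.0667
[ 0.53545649 -0.23482195  0.11081042] [-0.23966353 -1.04697632 -4.70554638] [-0.05315657 -0.17815991  0.03301481] 11.1167
[([181, 186, 12, 19, 185], [187.0, 196.0]), ([321, 188, 12, 19, 189], [327.0, 197.0]), ([275, 213, 85, 12, 829], [317.0, 219.0]), ([154, 214, 79, 10, 630], [189.0, 219.0]), ([317, 226, 13, 15, 154], [324.0, 234.0]), ([189, 231, 7, 9, 44], [192.0, 235.0])]
```

Request:
{"api": "jog_arm", "payload": {
  "series": [
    [0.9,0.001,0,0.001,0],
    [0.9,0.001,0,0.002,0],
    [0.9,0.001,0,0.003,0],
    [0.9,0.001,0,0.0035,0],
    [0.9,0.001,0,0.0035,0]
  ]
}}

```text
clock: 11.58
tcp_pos: [0.5353, -0.2343, 0.1072]
ee_rot: [[-0.327, 0.945, 0.001], [0.945, 0.327, -0.001], [-0.001, 0.0, -1.0]]
contact_force: [0.2, -2.3, -2.1]
finger_gap: 0.0213
grip_force: 45.0
```

Request:
{"api": "jog_arm", "payload": {
  "series": [
    [0.9,0,0,0.001,0],
    [0.9,0,0,0.001,0],
    [0.9,0,0,0.0015,0],
    [0.9,0,0,0.0015,0]
  ]
}}

```text
clock: 11.92
tcp_pos: [0.5354, -0.2348, 0.1059]
ee_rot: [[-0.327, 0.945, 0.001], [0.945, 0.327, -0.002], [-0.002, 0.0, -1.0]]
contact_force: [-2.2, -5.4, -0.1]
finger_gap: 0.0215
grip_force: 45.0
```

Request:
{"api": "jog_arm", "payload": {
  "series": [
    [0.9,-0.001,0,0,0],
    [0.9,-0.0015,0,0,0],
    [0.9,-0.0015,0,0,0],
    [0.9,-0.0015,0,0,0]
  ]
}}

```text
clock: 12.25
tcp_pos: [0.5356, -0.2354, 0.1057]
ee_rot: [[-0.327, 0.945, 0.0], [0.945, 0.327, -0.0], [-0.0, 0.0, -1.0]]
contact_force: [-1.7, -4.8, 1.2]
finger_gap: 0.0216
grip_force: 45.0
```

Request:
{"api": "jog_arm", "payload": {
  "series": [
    [0.9,-0.001,0,0,0],
    [0.9,-0.002,0,0,0],
    [0.9,-0.0025,0,0,0],
    [0.9,-0.0025,0,0,0],
    [0.9,-0.0025,0,0,0]
  ]
}}

```text
clock: 12.67
tcp_pos: [0.5359, -0.2364, 0.1056]
ee_rot: [[-0.327, 0.945, -0.001], [0.945, 0.327, 0.002], [0.002, -0.0, -1.0]]
contact_force: [-4.0, 2.7, 6.1]
finger_gap: 0.0215
grip_force: 45.0
```

Seated on both roller sides; ease and release.

Request:
{"api": "jog_arm", "payload": {
  "series": [
    [0.9,0.0005,0,-0.0005,0],
    [0.9,0.0005,0,-0.0005,0],
    [0.7,0.0005,0,-0.0005,0],
    [0.6,0.0005,0,-0.0005,0],
    [0.5,0.0005,0,-0.0005,0]
  ]
}}

```text
clock: 13.08
tcp_pos: [0.5365, -0.2372, 0.1059]
ee_rot: [[-0.327, 0.945, 0.001], [0.945, 0.327, -0.0], [-0.0, 0.0, -1.0]]
contact_force: [0.0, 0.0, -0.2]
finger_gap: 0.039
grip_force: 0.0
```

Request:
{"api": "jog_arm", "payload": {
  "series": [
    [0.5,0,0,0,0],
    [0.5,0,0,0,0],
    [0.5,0,0,-0.02,0],
    [0.5,0,0,-0.045,0],
    [0.5,0,0,-0.08,0]
  ]
}}

```text
clock: 13.5
tcp_pos: [0.5346, -0.2364, 0.1847]
ee_rot: [[-0.327, 0.945, -0.004], [0.945, 0.327, 0.002], [0.003, -0.003, -1.0]]
contact_force: [-0.1, 0.3, -0.3]
finger_gap: 0.0459
grip_force: 0.0
```

```bash
python3 - <<'E'
from h import *
st=env.read_state(); print(st['tcp_pos'],st['clock'],st['finger_gap'])
for i in range(24):
    q=imaging.capture('scene')
    if i%6==0 or i>21:
        for t in('mark','flywheel'): print(round(env.read_state()['clock'],2),t,[(x['pixel'],round(x['score'],2)) for x in nets.spot_point(t,q)[:1]])
save('sc_sw',q)
print(proj(P(q),[.5365,-.2365,.14]),proj(P(q),[.5365,-.2365,.09]))
E
```

```text
[ 0.53462736 -0.23644376  0.18469826] 13.5 0.04590846085674738
13.55 mark [([203.0, 140.9], 0.54)]
13.6 flywheel [([227.3, 141.9], 0.55)]
13.95 mark [([208.9, 133.9], 0.77)]
14.0 flywheel [([222.6, 142.0], 0.86)]
14.35 mark [([207.4, 135.1], 0.62)]
14.4 flywheel [([224.9, 143.5], 0.59)]
14.75 mark [([206.0, 136.1], 0.52)]
14.8 flywheel [([221.6, 138.5], 0.91)]
15.05 mark [([207.1, 135.0], 0.75)]
15.1 flywheel [([222.5, 142.5], 0.6)]
15.2 mark [([209.2, 137.1], 0.52)]
15.25 flywheel [([222.4, 142.3], 0.68)]
[206.58634901 136.80406419] [223.5889295  141.71832941]
```

Request:
{"api": "jog_arm", "payload": {
  "series": [
    [0.5,-0.02,0,-0.01,0],
    [0.5,-0.04,0,-0.02,0],
    [0.5,-0.06,0,-0.03,0],
    [0.5,-0.06,0,-0.03,0],
    [0.5,-0.06,0,-0.03,0]
  ]
}}

```text
clock: 15.72
tcp_pos: [0.556, -0.2944, 0.2161]
ee_rot: [[-0.326, 0.945, 0.001], [0.945, 0.326, -0.0], [-0.0, 0.001, -1.0]]
contact_force: [0.0, -0.2, -0.1]
finger_gap: 0.046
grip_force: 0.0
```

Request:
{"api": "jog_arm", "payload": {
  "series": [
    [0.5,0,0,0,0],
    [0.5,0,0,0,0],
    [0.5,0,0,0,0],
    [0.5,0,0,0,0],
    [0.5,0,0,0,0]
  ]
}}

```text
clock: 16.13
tcp_pos: [0.5556, -0.2933, 0.2158]
ee_rot: [[-0.327, 0.945, -0.0], [0.945, 0.327, 0.0], [0.0, -0.0, -1.0]]
contact_force: [-0.1, 0.5, -0.2]
finger_gap: 0.0461
grip_force: 0.0
```

Request:
{"api": "jog_arm", "payload": {
  "series": [
    [0.5,0,0,0,0],
    [0.5,0,0,0,0],
    [0.5,0,0,0,0],
    [0.5,0,0,0,0],
    [0.5,0,0,0,0]
  ]
}}

```text
clock: 16.55
tcp_pos: [0.5558, -0.2938, 0.216]
ee_rot: [[-0.327, 0.945, -0.0], [0.945, 0.327, 0.0], [0.0, -0.0, -1.0]]
contact_force: [0.3, -0.6, -0.1]
finger_gap: 0.0462
grip_force: 0.0
```

Request:
{"api": "jog_arm", "payload": {
  "series": [
    [0.5,0,0,0,0],
    [0.5,0,0,0,0],
    [0.5,0,0,0,0],
    [0.5,0,0,0,0],
    [0.5,0,0,0,0]
  ]
}}

```text
clock: 16.97
tcp_pos: [0.5558, -0.2938, 0.216]
ee_rot: [[-0.327, 0.945, 0.0], [0.945, 0.327, -0.0], [-0.0, 0.0, -1.0]]
contact_force: [-0.5, -0.6, -0.6]
finger_gap: 0.0461
grip_force: 0.0
```

```bash
python3 - <<'E'
from h import *
c=np.array([.5365,-.2365,.09]); 
for i in range(14):
    st=env.read_state(); pic=imaging.capture('wrist'); p=P(pic,st)
    im=pic['pixels'][:,:,::-1].copy(); X=np.array(st['ee_rot'])[:,0]
    if i==0: save('w_sw',pic)
    if i%2==0:
        top=proj(p,c+[0,0,.05]); a=proj(p,c+.05*np.array([X[0]*.17,X[1]*.17,.985]))
        B=blobs(im,(80,330,200,310),(24,120,70),(36,255,255),6)
        print(round(st['clock'],2),'pred top',np.round(top,1),'10deg',np.round(a,1),[(int(b[0]),round(b[1],1),round(b[2],1)) for b in B])
E
```

```text
16.97 pred top [135.2 256.8] 10deg [126.1 256.8] [(309, np.float64(139.2), np.float64(256.6))]
17.07 pred top [135.2 256.8] 10deg [126.1 256.8] [(309, np.float64(139.2), np.float64(256.7))]
17.17 pred top [135.2 256.8] 10deg [126.1 256.8] [(305, np.float64(139.2), np.float64(256.7))]
17.27 pred top [135.2 256.8] 10deg [126.1 256.8] [(304, np.float64(139.2), np.float64(256.6))]
17.37 pred top [135.2 256.9] 10deg [126.1 256.9] [(306, np.float64(139.3), np.float64(256.8))]
17.47 pred top [135.2 256.8] 10deg [126.1 256.8] [(299, np.float64(139.2), np.float64(256.7))]
17.57 pred top [135.2 256.8] 10deg [126.1 256.8] [(306, np.float64(139.1), np.float64(256.7))]
```

View pics/w_sw.png

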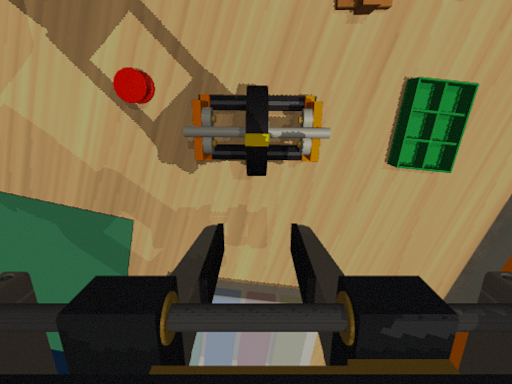

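The wheel is still on the rollers with the mark on top: blob at (139,257), predicted top (135,257), about 4° off. Going back down to grip.

Request:
{"api": "jog_arm", "payload": {
  "series": [
    [0.5,0.02,0,0.005,0],
    [0.5,0.04,0,0.015,0],
    [0.5,0.06,0,0.03,0],
    [0.5,0.06,0,0.05,0],
    [0.5,0.06,0,0.06,0]
  ],
  "force": 15
}}

```text
clock: 18.08
tcp_pos: [0.5351, -0.2359, 0.1544]
ee_rot: [[-0.328, 0.945, -0.002], [0.945, 0.328, 0.001], [0.001, -0.001, -1.0]]
contact_force: [-0.9, -0.1, -0.1]
finger_gap: 0.046
grip_force: 0.0
```

Request:
{"api": "jog_arm", "payload": {
  "series": [
    [0.5,0,0,0.015,0],
    [0.5,0,0,0.03,0],
    [0.5,0,0,0.042,0],
    [0.5,0,0,0.05,0],
    [0.5,0,0,0.05,0]
  ]
}}

```text
clock: 18.5
tcp_pos: [0.5353, -0.237, 0.1043]
ee_rot: [[-0.327, 0.945, -0.002], [0.945, 0.327, 0.001], [0.002, -0.002, -1.0]]
contact_force: [0.5, -0.7, -0.3]
finger_gap: 0.0455
grip_force: 0.0
```

Request:
{"api": "jog_arm", "payload": {
  "series": [
    [0.6,0,0,0,0],
    [0.7,0,0,0,0],
    [0.75,0,0,0,0],
    [0.8,0,0,0,0],
    [0.9,0,0,0,0]
  ]
}}

```text
clock: 18.92
tcp_pos: [0.5366, -0.2373, 0.1067]
ee_rot: [[-0.327, 0.945, 0.001], [0.945, 0.327, -0.001], [-0.001, 0.001, -1.0]]
contact_force: [-0.3, -0.5, 2.6]
finger_gap: 0.0217
grip_force: 15.0
```

Request:
{"api": "jog_arm", "payload": {
  "series": [
    [0.9,0,0,0,0],
    [0.9,0,0,0,0]
  ]
}}

```text
clock: 19.08
tcp_pos: [0.5366, -0.2373, 0.1067]
ee_rot: [[-0.327, 0.945, 0.001], [0.945, 0.327, -0.001], [-0.001, 0.001, -1.0]]
contact_force: [-0.7, -1.4, 4.8]
finger_gap: 0.0219
grip_force: 15.0
```

Request:
{"api": "jog_arm", "payload": {
  "series": [
    [0.9,0,0,0,0],
    [0.9,0,0,0,0],
    [0.9,0,0,-0.003,0],
    [0.9,0,0,-0.01,0],
    [0.9,0,0,-0.02,0]
  ],
  "force": 55
}}

```text
clock: 19.5
tcp_pos: [0.5349, -0.2365, 0.1252]
ee_rot: [[-0.327, 0.945, -0.003], [0.945, 0.327, 0.001], [0.002, -0.002, -1.0]]
contact_force: [0.3, -0.2, -4.2]
finger_gap: 0.021
grip_force: 55.0
```

Request:
{"api": "jog_arm", "payload": {
  "series": [
    [0.9,0,0,-0.015,0],
    [0.9,0,0,-0.032,0],
    [0.9,0,0,-0.045,0],
    [0.9,0,0,-0.055,0],
    [0.9,0,0,-0.055,0]
  ]
}}

```text
clock: 19.92
tcp_pos: [0.5373, -0.2375, 0.1835]
ee_rot: [[-0.327, 0.945, 0.003], [0.945, 0.327, -0.001], [-0.002, 0.003, -1.0]]
contact_force: [0.2, 0.4, -3.8]
finger_gap: 0.0216
grip_force: 55.0
```

```bash
python3 - <<'E'
from h import *
st=env.read_state(); print(st['tcp_pos'],st['clock'],st['contact_force'],st['finger_gap'])
plan([.511,.263,.185],-.268,.9,step=.027,da=.04)
E
```

```text
[ 0.53729285 -0.23753626  0.18350487] 19.9167 [ 0.16125091  0.36605103 -3.83912985] 0.021572933142578497
[[0.9, 0.0253, 0.0073, -0.0001, 0.032], [0.9, 0.0507, 0.0146, -0.0002, 0.063], [0.9, 0.076, 0.0219, -0.0002, 0.095], [0.9, 0.1014, 0.0292, -0.0003, 0.127], [0.9, 0.1267, 0.0365, -0.0004, 0.158]]
[[0.9, 0.0262, 0.0032, -0.0001, 0.032], [0.9, 0.0524, 0.0064, -0.0002, 0.063], [0.9, 0.0785, 0.0097, -0.0002, 0.095], [0.9, 0.1047, 0.0129, -0.0003, 0.127], [0.9, 0.1309, 0.0161, -0.0004, 0.158]]
[[0.9, 0.0264, -0.0009, -0.0001, 0.032], [0.9, 0.0527, -0.0019, -0.0002, 0.063], [0.9, 0.0791, -0.0028, -0.0002, 0.095], [0.9, 0.1055, -0.0038, -0.0003, 0.127], [0.9, 0.1318, -0.0047, -0.0004, 0.158]]
[[0.9, 0.0259, -0.0051, -0.0001, 0.032], [0.9, 0.0518, -0.0102, -0.0002, 0.063], [0.9, 0.0777, -0.0153, -0.0002, 0.095], [0.9, 0.1035, -0.0203, -0.0003, 0.127]]
```

Request:
{"api": "jog_arm", "payload": {
  "series": [
    [0.9,0.012,0.0035,0,0.03],
    [0.9,0.034,0.01,0,0.06],
    [0.9,0.064,0.0185,0,0.095],
    [0.9,0.096,0.028,0,0.125],
    [0.9,0.127,0.0365,0,0.158]
  ]
}}

```text
clock: 20.33
tcp_pos: [0.5283, -0.1038, 0.1802]
ee_rot: [[-0.172, 0.985, -0.001], [0.985, 0.172, 0.0], [0.001, -0.001, -1.0]]
contact_force: [-0.3, 0.8, -4.2]
finger_gap: 0.0215
grip_force: 55.0
```

Request:
{"api": "jog_arm", "payload": {
  "series": [
    [0.9,0.0262,0.003,0,0.032],
    [0.9,0.0524,0.0065,0,0.063],
    [0.9,0.0785,0.0095,0,0.095],
    [0.9,0.105,0.013,0,0.127],
    [0.9,0.131,0.016,0,0.158]
  ]
}}

```text
clock: 20.75
tcp_pos: [0.5213, 0.028, 0.1804]
ee_rot: [[-0.015, 1.0, -0.001], [1.0, 0.015, -0.0], [0.0, -0.001, -1.0]]
contact_force: [-0.2, 0.5, -4.9]
finger_gap: 0.0212
grip_force: 55.0
```

Request:
{"api": "jog_arm", "payload": {
  "series": [
    [0.9,0.0264,-0.001,0,0.032],
    [0.9,0.0527,-0.002,0,0.063],
    [0.9,0.079,-0.003,0,0.095],
    [0.9,0.1055,-0.004,0,0.127],
    [0.9,0.132,-0.005,0,0.158]
  ]
}}

```text
clock: 21.17
tcp_pos: [0.514, 0.1597, 0.1803]
ee_rot: [[0.142, 0.99, -0.001], [0.99, -0.142, -0.0], [-0.0, -0.001, -1.0]]
contact_force: [0.1, -0.5, -4.0]
finger_gap: 0.0209
grip_force: 55.0
```

Request:
{"api": "jog_arm", "payload": {
  "series": [
    [0.9,0.026,-0.005,0,0.032],
    [0.9,0.051,-0.01,0,0.063],
    [0.9,0.074,-0.0145,0,0.095],
    [0.9,0.092,-0.018,0,0.127],
    [0.9,0.1035,-0.0205,0,0.127]
  ]
}}

```text
clock: 21.58
tcp_pos: [0.5084, 0.2656, 0.1803]
ee_rot: [[0.265, 0.964, -0.001], [0.964, -0.265, -0.0], [-0.0, -0.001, -1.0]]
contact_force: [-0.1, -0.5, -5.3]
finger_gap: 0.0215
grip_force: 55.0
```

```bash
cat > nst.py <<'E'
from h import *
imaging.capture('top')
st=env.read_state(); pic=imaging.capture('wrist'); save('w_n%d'%(st['clock']*100),pic); p=P(pic,st); t=np.array(st['tcp_pos']); R=np.array(st['ee_rot'])
print('tcp',t,yaw(R),st['clock'],st['contact_force'])
im=pic['pixels'][:,:,::-1].copy()
g=[]
for b in sorted(blobs(im,(80,330,150,360),(5,150,60),(22,255,255),60)): print('or',[round(float(v),1) for v in b],'tool',np.round((onz(p,b[1:],.05)-t)@R,4))
print('yel',[[round(float(v),1) for v in b] for b in blobs(im,(80,330,200,310),(24,120,70),(36,255,255),6)])
h=cv2.cvtColor(im,cv2.COLOR_BGR2HSV)
m=cv2.inRange(h,(0,0,100),(180,45,255)); m[:195]=0;m[240:]=0
n,l,s,c=cv2.connectedComponentsWithStats(m)
print([(s[i].tolist(),np.round(c[i]).tolist()) for i in range(1,n) if s[i,4]>100])
for k,z in(('nest',0),('nest_seat',.086)):
    for q in nets.spot_point(k,pic)[:1]: print(k,q['pixel'],round(q['score'],2),'tool',(onz(p,q['pixel'],z)-t)@R)
print('my nest in tool',(np.array([.511,.263,.086])-t)@R, 'axle',(onz(p,[218.8,257],t[2]-.016)-t)@R)
E
python3 nst.py
```

```text
tcp [0.50847843 0.26684522 0.18037018] -0.2661741563747657 21.6333 [ 0.3238376   1.29038698 -4.23718023]
or [134.0, 313.5, 306.7] tool [-0.1946  0.0722  0.1302]
or [143.0, 312.9, 207.1] tool [-0.1939 -0.0707  0.1303]
or [380.0, 142.1, 260.0] tool [0.0483 0.0042 0.1304]
yel [[486.0, 248.4, 257.1]]
[([448, 195, 14, 45, 141], [455.0, 216.0]), ([134, 204, 35, 36, 350], [145.0, 218.0]), ([275, 210, 85, 13, 638], [318.0, 216.0]), ([155, 214, 85, 5, 252], [202.0, 216.0])]
nest_seat [190.3, 257.6] 0.75 tool [-0.000104    0.00138243  0.0943688 ]
my nest in tool [-0.00311735  0.00353829  0.09436439] axle [-0.00171769  0.00069799  0.01599803]
```

Request:
{"api": "jog_arm", "payload": {
  "series": [
    [0.9,0.001,0.0015,0.015,0],
    [0.9,0.002,0.003,0.03,0],
    [0.9,0.002,0.003,0.045,0],
    [0.9,0.002,0.003,0.055,0],
    [0.9,0.002,0.003,0.055,0]
  ]
}}

```text
clock: 22.2
tcp_pos: [0.5111, 0.2632, 0.1238]
ee_rot: [[0.265, 0.964, -0.004], [0.964, -0.265, -0.002], [-0.003, -0.003, -1.0]]
contact_force: [-0.8, -0.2, -5.0]
finger_gap: 0.0211
grip_force: 55.0
```

```bash
python3 nst.py; python3 - <<'E'
from h import *
q=imaging.capture('scene'); t=imaging.capture('top'); save('sc_n',q)
for n,k in(('s',q),('t',t)):
    print(n,[(x['pixel'],round(x['score'],2)) for x in nets.spot_point('flywheel',k)[:1]],[(x['pixel'],round(x['score'],2)) for x in nets.spot_point('nest_seat',k)[:1]])
    st=env.read_state(); print(proj(P(k),np.array(st['tcp_pos'])-[0,0,.016]), proj(P(k),[.511,.263,.086]))
E
```

```text
tcp [0.51179953 0.26378578 0.12504294] -0.26858958692736457 22.25 [-0.42164246  0.32003891 -4.2820532 ]
or [141.0, 312.9, 306.7] tool [-0.1464  0.0599  0.0752]
or [151.0, 312.8, 207.2] tool [-0.1463 -0.0585  0.0754]
or [455.0, 143.5, 256.0] tool [ 0.053  -0.0003  0.0749]
yel [[481.0, 248.2, 256.8]]
[([481, 204, 13, 36, 143], [487.0, 221.0]), ([275, 210, 85, 13, 674], [317.0, 216.0]), ([154, 213, 86, 7, 330], [198.0, 216.0]), ([110, 217, 55, 23, 475], [136.0, 227.0])]
my nest in tool [-0.00089794 -0.0004923   0.0390456 ] axle [-0.00171774  0.00069794  0.01600196]
s [([153.1, 354.7], 0.75)] [([155.8, 348.4], 0.97)]
[150.52855191 355.60074078] [158.41629725 352.63002184]
t [([204.0, 128.0], 0.59)] [([207.4, 133.9], 0.64)]
[205.11155903 130.18641865] [206.48328063 134.73182987]
```

Request:
{"api": "jog_arm", "payload": {
  "series": [
    [0.9,0,0,0.006,0],
    [0.9,0,0,0.011,0],
    [0.9,0,0,0.015,0],
    [0.9,0,0,0.017,0],
    [0.9,0,0,0.017,0]
  ]
}}

```text
clock: 23.12
tcp_pos: [0.512, 0.2648, 0.1081]
ee_rot: [[0.265, 0.964, -0.001], [0.964, -0.265, -0.001], [-0.001, -0.001, -1.0]]
contact_force: [0.8, -0.2, -4.8]
finger_gap: 0.0211
grip_force: 55.0
```

Request:
{"api": "jog_arm", "payload": {
  "series": [
    [0.9,0,0,0.001,0],
    [0.9,0,0,0.002,0],
    [0.9,0,0,0.003,0],
    [0.9,0,0,0.003,0],
    [0.9,0,0,0.003,0]
  ]
}}

```text
clock: 23.53
tcp_pos: [0.5128, 0.2649, 0.107]
ee_rot: [[0.265, 0.964, 0.001], [0.964, -0.265, -0.0], [0.0, 0.001, -1.0]]
contact_force: [-2.0, -2.4, 5.2]
finger_gap: 0.0211
grip_force: 55.0
```

Request:
{"api": "jog_arm", "payload": {
  "series": [
    [0.9,0,0,-0.003,0],
    [0.9,-0.0015,0,-0.003,0],
    [0.9,-0.003,0,-0.003,0],
    [0.9,-0.003,0,-0.001,0],
    [0.9,-0.003,0,0,0]
  ]
}}

```text
clock: 23.95
tcp_pos: [0.5115, 0.262, 0.1056]
ee_rot: [[0.265, 0.964, -0.0], [0.964, -0.265, -0.0], [-0.0, -0.0, -1.0]]
contact_force: [0.3, -0.2, -4.7]
finger_gap: 0.0212
grip_force: 55.0
```

Request:
{"api": "jog_arm", "payload": {
  "series": [
    [0.9,0,0,0,0],
    [0.9,0,0,0.001,0],
    [0.9,0,0,0.001,0]
  ]
}}

```text
clock: 24.2
tcp_pos: [0.5116, 0.2621, 0.1047]
ee_rot: [[0.265, 0.964, -0.0], [0.964, -0.265, -0.0], [-0.0, -0.0, -1.0]]
contact_force: [0.1, 0.4, -4.4]
finger_gap: 0.0211
grip_force: 55.0
```

Free again and lower; continue down.

Request:
{"api": "jog_arm", "payload": {
  "series": [
    [0.9,0,0,0.001,0],
    [0.9,0,0,0.0015,0],
    [0.9,0,0,0.0015,0],
    [0.9,0,0,0.0015,0]
  ]
}}

```text
clock: 24.53
tcp_pos: [0.5119, 0.2621, 0.104]
ee_rot: [[0.265, 0.964, 0.0], [0.964, -0.265, -0.0], [0.0, 0.0, -1.0]]
contact_force: [-2.5, -3.1, 4.8]
finger_gap: 0.0213
grip_force: 55.0
```

Request:
{"api": "jog_arm", "payload": {
  "series": [
    [0.9,0,0,0.0005,0],
    [0.9,0,0,0.001,0],
    [0.9,0,0,0.001,0],
    [0.9,0,0,0.001,0]
  ]
}}

```text
clock: 24.87
tcp_pos: [0.512, 0.2618, 0.1038]
ee_rot: [[0.265, 0.964, 0.001], [0.964, -0.265, -0.0], [-0.0, 0.001, -1.0]]
contact_force: [-4.9, -6.0, 13.5]
finger_gap: 0.0214
grip_force: 55.0
```

Request:
{"api": "jog_arm", "payload": {
  "series": [
    [0.9,0,0,-0.004,0],
    [0.9,-0.001,0,-0.004,0],
    [0.9,-0.0015,0,-0.004,0],
    [0.9,-0.0015,0,-0.002,0],
    [0.9,-0.0015,0,-0.001,0]
  ]
}}

```text
clock: 25.28
tcp_pos: [0.5115, 0.2611, 0.1033]
ee_rot: [[0.265, 0.964, 0.0], [0.964, -0.265, 0.001], [0.001, 0.0, -1.0]]
contact_force: [0.2, 0.9, -3.4]
finger_gap: 0.0209
grip_force: 55.0
```

Request:
{"api": "jog_arm", "payload": {
  "series": [
    [0.9,0,0,0.0005,0],
    [0.9,0,0,0.001,0],
    [0.9,0,0,0.001,0],
    [0.9,0,0,0.001,0]
  ]
}}

```text
clock: 25.62
tcp_pos: [0.5117, 0.2611, 0.103]
ee_rot: [[0.265, 0.964, 0.001], [0.964, -0.265, 0.001], [0.001, 0.001, -1.0]]
contact_force: [-1.2, 0.5, 5.8]
finger_gap: 0.0213
grip_force: 55.0
```

Seated symmetrically at the expected height; release.

Request:
{"api": "jog_arm", "payload": {
  "series": [
    [0.9,0,0,-0.0005,0],
    [0.9,0,0,-0.0005,0],
    [0.7,0,0,-0.0005,0],
    [0.6,0,0,-0.0005,0],
    [0.5,0,0,-0.0005,0]
  ],
  "force": 20
}}

```text
clock: 26.03
tcp_pos: [0.5111, 0.2605, 0.1028]
ee_rot: [[0.265, 0.964, -0.0], [0.964, -0.265, -0.0], [-0.001, -0.0, -1.0]]
contact_force: [-0.1, -0.1, -0.5]
finger_gap: 0.0388
grip_force: 0.0
```

Request:
{"api": "jog_arm", "payload": {
  "series": [
    [0.5,0,0,0,0],
    [0.5,0,0,0,0],
    [0.5,0,0,-0.02,0],
    [0.5,0,0,-0.05,0],
    [0.5,-0.02,0,-0.085,0]
  ]
}}

```text
clock: 26.45
tcp_pos: [0.5057, 0.2427, 0.1876]
ee_rot: [[0.264, 0.965, -0.002], [0.965, -0.264, -0.0], [-0.001, -0.002, -1.0]]
contact_force: [-0.3, -0.2, 1.0]
finger_gap: 0.0456
grip_force: 0.0
```

Request:
{"api": "jog_arm", "payload": {
  "series": [
    [0.5,-0.02,0,-0.01,0],
    [0.5,-0.04,0,-0.03,0],
    [0.5,-0.04,0,-0.03,0],
    [0.5,-0.04,0,-0.03,0]
  ]
}}

```text
clock: 26.78
tcp_pos: [0.496, 0.2025, 0.219]
ee_rot: [[0.266, 0.964, 0.002], [0.964, -0.266, 0.001], [0.002, 0.002, -1.0]]
contact_force: [-0.8, -0.1, 0.0]
finger_gap: 0.046
grip_force: 0.0
```

```bash
python3 - <<'E'
from h import *
imaging.capture('top')
st=env.read_state(); pic=imaging.capture('wrist'); save('w_end',pic); p=P(pic,st); im=pic['pixels'][:,:,::-1].copy()
R=np.array(st['ee_rot']); t=np.array(st['tcp_pos']); print(t,st['clock'],st['finger_gap'])
h=cv2.cvtColor(im,cv2.COLOR_BGR2HSV)
m=cv2.inRange(h,(0,0,100),(180,45,255)); m[:80]=0;m[215:]=0;m[:,:150]=0;m[:,370:]=0
n,l,s,c=cv2.connectedComponentsWithStats(m)
print([(s[i].tolist(),np.round(c[i]).tolist()) for i in range(1,n) if s[i,4]>60])
Y=blobs(im,(80,330,200,310),(24,120,70),(36,255,255),6); print('yel',Y)
c=np.array([.5115,.261,.086])
print('pred top',proj(p,c+[0,0,.05]),'+10deg',proj(p,c+.05*(R[:,0]*.174+np.array([0,0,.985]))),'axle',[proj(p,c+R[:,1]*s) for s in(-.083,.083)])
print('or',[(b,((onz(p,b[1:],.055)-t)@R)[:2]) for b in blobs(im,(60,230,180,330),(5,150,60),(22,255,255),40)], ((c-t)@R)[:2])
q=imaging.capture('scene'); print([(x['pixel'],x['score']) for k in('flywheel','mark') for x in nets.spot_point(k,q)[:1]],proj(P(q),c),proj(P(q),c+[0,0,.05]))
E
```

```text
[0.49564494 0.20293905 0.21803651] 26.8333 0.04584689547949178
[([226, 85, 10, 10, 74], [231.0, 90.0]), ([277, 85, 10, 10, 78], [281.0, 90.0]), ([185, 126, 61, 10, 551], [213.0, 130.0]), ([268, 126, 61, 10, 549], [298.0, 131.0]), ([150, 188, 19, 9, 97], [158.0, 193.0])]
yel [(np.int32(314), np.float64(138.09872611464968), np.float64(256.62420382165607))]
pred top [135.37598827 256.1212066 ] +10deg [126.29428956 256.1190907 ] axle [array([131.71950944, 185.10304501]), array([131.78343782, 327.31934254])]
or [((np.int32(160), np.float64(81.025), np.float64(255.60625)), array([ 0.11808307, -0.00100893])), ((np.int32(61), np.float64(175.327868852459), np.float64(255.81967213114754)), array([ 0.00080367, -0.00083781]))] [ 0.0600874  -0.00021251]
[([156.0, 351.1], 0.57), ([141.7, 356.0], 0.7)] [158.74741197 351.99426407] [141.9442139 355.4756458]
```

The wheel stands as predicted: axle at row 130.5, columns 185–328, centred between the plates, mark about 3° from top. Handing in.

```bash
python3 -c "
from cell import env
print(env.finish_job())"
```

```text
the job is handed in; nothing more can be done
None
```

The flywheel swung to rest on the rollers and now stands released in the orange nest, yellow mark measured about 3° from straight up. I handed the job in at about 27 s, but the hand-in call gave no verdict.

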